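Light wand in its cup, microscope arm out to the mark

TASK

Set up the portable microscope for a picture: take the light wand from its charging dock and stand it upright in the holder cup, fully down, and let go of it. Then squeeze the red lock button on the grip of the telescoping microscope arm, pull the arm out until its red pointer lines up with the yellow marker on the ruler, and finish while still holding it there, because a spring pulls the arm back if it is let go. Do not shift the marker, and leave the other things on the table where they are.

Things in the scene. Friction and masses are not known exactly. Their poses are not given: they have to be found in the camera images.
- wand_mid (a point): centre (half-way up) of the light wand, a loose round dark steel rod 16 mm in diameter and 130 mm long, about 60 g, with a white light window over its upper quarter and two brass rings. Its z axis points along it to the white end. It starts upright in the charging dock, its foot 10 mm above the table.
- dock: charging dock, a fixed black block 56 x 56 mm, 40 mm tall, with a round hole 30 mm deep and 19 mm wide in its top, in which the wand stands. Origin at the centre of its underside, on the table.
- cup: holder cup, a fixed round aluminium cup with a blue flared rim (52 mm across) and a blue foot disc (68 mm across, 4 mm thick). Origin at the centre of its underside, on the table; the inner floor is 6 mm above that.
- cup_mouth (a point): centre of the holder cup's mouth, 52 mm above the table. The flared mouth is 36 mm wide inside and narrows within 10 mm to a round well 21 mm wide, down to the inner floor 46 mm below the mouth. Seated in it, the wand's centre is 71 mm above the table.
- stand: fixed microscope stand: aluminium stage plate 120 x 330 x 12 mm, column, sleeve (the arm's fixed outer tube, top at 126 mm) and a white ruler (top at 112 mm) with black ticks 10 mm apart. Origin on the table under the sleeve; z up. The arm extends along this body's -y axis; +x is the side of lock button, ruler, pointer and marker. The stage plate ends 260 mm from the origin along -y.
- grip (a point): where to pinch the arm's head: middle of the upright grip post plus pressed-in red button, 18 mm below the post's top, 169 mm above the table. Post: aluminium, 42 mm tall above the black head block, 24 mm wide along the arm. Across it (x; axes as the stand's) post and button measure 29 mm, 23 mm once pressed. Keep fingertips above 135 mm. The camera hangs below the head, down to 48 mm.
- button_face (a point): centre of the outer face of the red lock button, a paddle 22 mm wide and 42 mm tall on the grip post's +x side (stand axes). It is pressed towards the post (-x). While it is out, a steel tooth keeps the arm home; pressed more than about 5 mm, the arm is free. After 15 mm of extension the tooth is passed and no longer acts.
- release (a joint): travel of the red lock button in m: 0 out (locked), 0.006 fully pressed. A spring pushes it out, about 2.5 N at the start and 8 N fully pressed. Pinching grip post and button together presses it.
- boom (a joint): extension of the telescoping arm in m: 0 home (fully in), up to 0.16, growing as the head moves along the stand's -y axis. A return spring pulls it home with 2 N at 0 and 3.6 N at 0.16, so it goes back home whenever it is let go.
- pointer (a point): tip of the red pointer on the head, over the ruler, 117 mm above the table. It moves with the head: it is 16 mm farther along the arm (-y of the stand) than the grip point.
- marker_tip (a point): tip of the yellow marker clip on the ruler's outer (+x) edge, 117 mm above the table. Clip 12 x 10 x 14 mm, held on the ruler by friction. The pointer is on the mark when pointer tip and this tip have the same y in the stand's axes (boom then reads somewhere from 0.06 to 0.14).
- mouse: black computer mouse, 100 x 58 x 34 mm, loose; not part of the job. Origin: centre of its underside.
- gauge: round steel dial gauge lying flat, 60 mm across, 23 mm thick, with a thin stem, loose; not part of the job. Origin: centre of its underside.
- mug: white mug, 76 mm across, 88 mm tall, loose; not part of the job. Origin: centre of its underside.
- lens_jar: amber jar with black cap, 48 mm across, 55 mm tall, loose; not part of the job. Origin: centre of its underside.
- card_box: cardboard box of cards, 95 x 62 x 30 mm, loose; not part of the job. Origin: centre of its underside.
- driver: screwdriver lying flat, 150 mm long, loose; not part of the job. Origin: within it, near the table.
Things that resemble listed ones, but are neither listed nor needed, are in the scene too. Of the things that look like the part that bears wand_mid, the middle-sized one is meant.

How it is judged:
On the way, in this order (a step that is already met when the one before it is completed fails the run):
1. the wand stands upright at the bottom of the holder cup, let go (horizontal distance between wand_mid and cup below 0.015 m and z of wand_mid in the frame of cup between 0.066 and 0.077 m and angle between wand_mid's own z axis and vertical below 0.15 rad and contact force between the fingers and wand below 0.3 N), for 0.3 s.
2. then the lock button is pressed in with the arm still home (value of joint release above 0.0045 m and value of joint boom below 0.02 m), for 0.05 s.
At the end, for the whole second after the job is handed in: the wand stands in the cup (centre within 15 mm of the cup's axis, fully down, within 0.15 rad of upright, not touched by the fingers), and the fingers hold the arm's head (over 2 N) at rest with its pointer within 4 mm of the yellow marker along the ruler (all of step 1 and y of pointer in the frame of marker_tip between -0.004 and 0.004 m and velocity of joint boom between -0.005 and 0.005 m/s and contact force between the fingers and boom above 2 N); the arm keeps its last pose, push and grip.
It fails at once if the yellow marker is shifted more than 4 mm (distance of marker_tip from where it was at the start of the episode above 0.004 m).
It fails at once if another thing on the table is moved more than 20 mm (distance of any of mouse, gauge, mug, lens_jar, card_box, driver from where it was at the start of the episode above 0.02 m).
It also fails if it takes over 48 s, if anything falls off the work surface, if the arm or the gripper's body presses on something with over 40 N, if the wrist force passes 120 N, or if a joint passes its speed limit or range.

ROBOT

A 6-joint arm with a two-finger parallel gripper is mounted at the origin on the work surface. World frame = base frame: x ahead of the robot, y to its left, z up, the work surface at z = 0. Lengths are in m, angles in rad, forces in N, time in s.
With the tool pointing down it reaches from about 0.35 to 0.725 m from the base axis. Payload 6 kg.
Tool frame: the origin (TCP) lies on the mounting face of the last link; the fingertips stand 173 mm ahead of it and the grasp point (between the pads) lies 155 mm ahead of it; y points along the fingers, z is the direction in which the jaws open and shut, and the axes are right-handed (so a half turn about y gives the same grasp; the last joint's range is limited). The gripper opens to 85 mm and grips with 20 to 120 N. Pads are 22 mm wide; open, the fingers measure 114 mm over their backs; the gripper's body (76 mm by 85 mm) begins 54 mm behind the grasp point. The pads swing forward as they close: fully open they stand 13 mm farther back than shut.
Start: joints at [0.334, 0.04, 0.085, 0, -1.615, -0.334], TCP at [0.6, 0, 0.405] pointing down, gripper open.
Joint ranges: [-2.56, 2.56], [-1.29, 2.01], [-1.08, 1.49], [-3.29, 1.98], [-2.81, -0.18], [-2.99, 2.99]. Speed limits (rad/s): [2.57, 2.57, 3.01, 3.14, 3.14, 3.14].

INTERFACE

Orientations are given as a unit quaternion [x, y, z, w].
In Python, from workcell import arm gives the robot as it stands.
- The arm moves only by the tool carry_out, never from a script. Its argument "steps" is a list of rows, each a list of 4 numbers: the shift along the tool's x, y, z in mm, then the turn about the tool's y in degrees. A call has 1 to 5 rows; each row is the pose to reach, as a shift and turn from the pose measured when the call began, along the tool's axes at that moment; what a row does not reach only later rows make up. A row lasts 1/10 s, in which the tool goes at most 50 mm and 8.59 degrees, less where a joint would pass 70% of its speed; a pose out of reach is approached as far as the arm can. A call with a gripper value outside its range is refused whole. "jaw" is the closure, from -1 (fully open) to 1 (shut), set as the call begins (left out, the last holds). The fingers move at their own pace and stop on an object; "squeeze" is the grip in N (left out, the last holds). Time passes only in rows, so rows that repeat a pose let the fingers close. It gives the time, the measured TCP pose, the force and the opening at its end, in the units of the state.
- arm.get_state(): the state, without advancing time (a new reading comes with each control period).
- arm.snapshot(name): name is "scene" or "side" or "wrist"; returns the picture (480x640x3 uint8, red, green, blue); there is no depth.
- arm.camera_info(name): a dict with "fx", "fy", "cx", "cy" (pixels), "k1" (the pictures are not rectified: a ray, as slopes to the right and down, at radius r is drawn at 1 + k1 r^2 times it, then the intrinsics apply), "R" (3x3) and "t" (3): a world point X has camera coordinates R X + t; the wrist camera has in their place "mount" (4x4, takes a point from camera to tool coordinates, whose origin is the TCP and whose axes are the tool frame's). Camera axes: x right, y down, z forward; pixel columns grow to the right and rows downward; lengths in m; the calibration is good to about 2 mm. A picture is of the moment at which its call begins: read the wrist's pose just before it. camera_info takes no time and is no camera call.
- arm.finish_job(): hands the job in, once; it reports no verdict.
The state is a dict: "t": time; "joints": joint angles; "joint_vel": joint speeds; "joint_torque": joint torques, N m; "tool_pos": TCP position; "eef_rot": TCP orientation; "force": force on the tool from outside, world axes, zero at the start; "moment": the same for the moment, N m; "gripper_width": finger opening in m.
Only numpy, scipy, OpenCV 4.12 (cv2) and the standard library are available. Lean on these libraries where they do the work, as an engineer would, in place of code of your own. Each camera call takes 0.05 s, during which the arm holds its last target.

## Working session

There is one attempt and no reset: what is moved stays moved. The work goes in short steps, Python scripts to look and compute and a tool call to move; the robot and the scene stay as the last step left them, time stands still between calls to the robot, and variables do not carry over. Pictures are saved under pics/ and viewed, and the job is handed in when it is done.

Besides the shell and the picture viewer there is one more tool, called after ">>>" in YAML: its name, and indented under it one key for each argument. carry_out: Moves the arm, as the interface text tells. Its arguments: {"type":"object","properties":{"steps":{"type":"array"},"jaw":{"type":"number"},"squeeze":{"type":"number"}},"required":["steps"]}

```bash
ls; mkdir -p pics; python3 - <<'E'
from workcell import arm
import cv2
print(arm.get_state())
for n in ("scene","side","wrist"):
    print(n,arm.camera_info(n))
    cv2.imwrite(f"pics/{n}0.png",cv2.cvtColor(arm.snapshot(n),cv2.COLOR_RGB2BGR))
E
```

```text
pics
{'t': 0.0, 'joints': array([ 3.33702118e-01,  4.08029354e-02,  8.38253067e-02, -5.05888042e-04,
       -1.61549074e+00, -3.33725150e-01]), 'joint_vel': array([-0.00027442,  0.00071325,  0.00036075,  0.00245285, -0.00108501,
       -0.00142806]), 'joint_torque': array([-7.27207535e-04, -3.68200672e+01,  3.47413230e+01,  6.93227157e+00,
       -5.48646509e-03, -9.47124363e-06]), 'tool_pos': array([5.99976938e-01, 1.12189801e-04, 4.03683321e-01]), 'eef_rot': array([-0.49958123, -0.49954572,  0.50045347,  0.50041882]), 'force': array([ 0.01946338, -0.35749012,  0.08456077]), 'moment': array([-0.03907735, -0.03134767,  0.01982935]), 'gripper_width': 0.08561691891664164}
scene {'fx': 606.5930370339665, 'fy': 606.5930370339665, 'cx': 317.1297376446104, 'cy': 242.87826564503553, 'k1': -0.15023312418271745, 'R': array([[ 0.42465445,  0.90531462,  0.00860465],
       [ 0.62931709, -0.28833345, -0.72168125],
       [-0.65086757,  0.3118802 , -0.69217205]]), 't': array([-0.17353494, -0.29999294,  1.60650976])}
side {'fx': 536.0479256520935, 'fy': 536.0479256520935, 'cx': 318.7475498773829, 'cy': 240.61345208423484, 'k1': -0.1547093608213922, 'R': array([[-0.93074244, -0.36511225,  0.02028706],
       [-0.2194994 ,  0.51345269, -0.82956998],
       [ 0.29246971, -0.77656898, -0.55803412]]), 't': array([0.46942893, 0.25075265, 0.85116297])}
wrist {'fx': 336.5227640432088, 'fy': 336.5227640432088, 'cx': 324.8658616336047, 'cy': 233.64807189696427, 'k1': 0.019391388243179958, 'mount': array([[ 6.65475616e-05,  9.45131744e-01,  3.26689426e-01,
        -8.49878853e-02],
       [ 9.33276471e-04, -3.26689344e-01,  9.45131315e-01,
         3.09385954e-02],
       [ 9.99999562e-01,  2.41995371e-04, -9.03809598e-04,
        -1.65005360e-04],
       [ 0.00000000e+00,  0.00000000e+00,  0.00000000e+00,
         1.00000000e+00]])}
```

View pics/scene0.png

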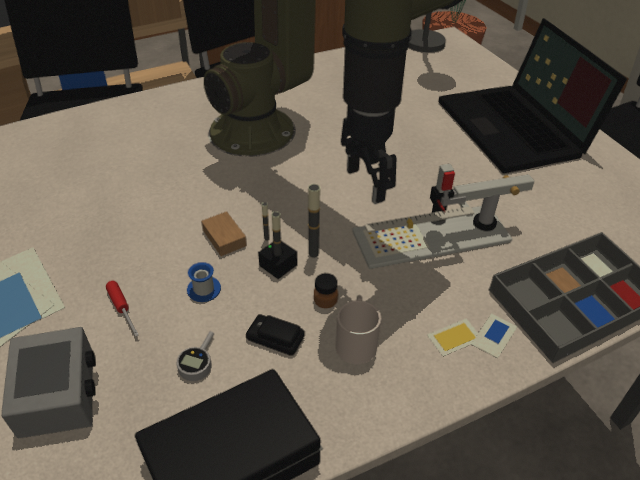

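View pics/side0.png

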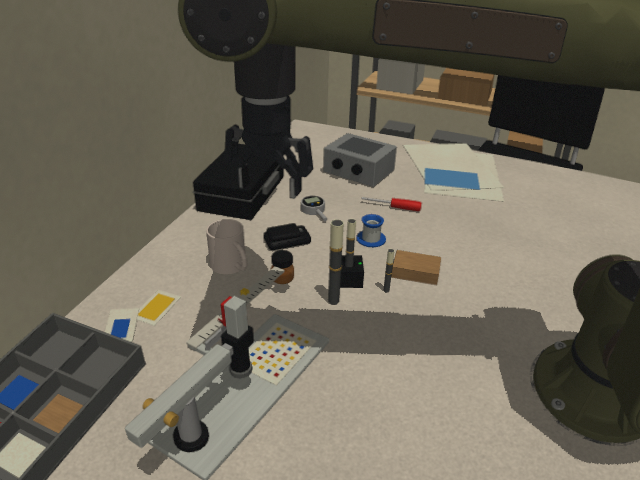

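View pics/wrist0.png

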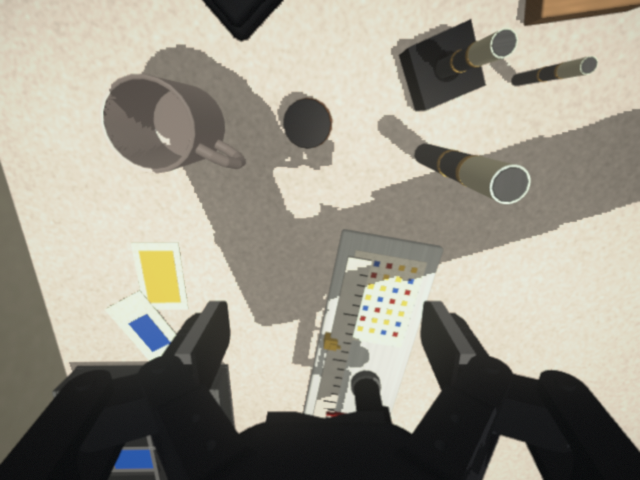

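```bash
cat > h.py <<'E'
import numpy as np, cv2
from scipy.spatial.transform import Rotation as Ro
from workcell import arm
def und(ci,uv):
    x=(np.array(uv,float)-[ci['cx'],ci['cy']])/[ci['fx'],ci['fy']]
    p=x.copy()
    for _ in range(20): p=x/(1+ci['k1']*(p@p))
    return np.r_[p,1]
def ray(n,uv,pose=None):
    ci=arm.camera_info(n); d=und(ci,uv)
    if n=='wrist':
        M=ci['mount']; R=Ro.from_quat(pose[1]).as_matrix()
        o=R@M[:3,3]+pose[0]; d=R@M[:3,:3]@d
    else:
        R=ci['R']; o=-R.T@ci['t']; d=R.T@d
    return o,d/np.linalg.norm(d)
def plane(n,uv,z,pose=None):
    o,d=ray(n,uv,pose); return o+d*(z-o[2])/d[2]
def tri(rays):
    A=np.zeros((3,3));b=np.zeros(3)
    for o,d in rays:
        P=np.eye(3)-np.outer(d,d);A+=P;b+=P@o
    X=np.linalg.solve(A,b)
    return X,[np.linalg.norm((np.eye(3)-np.outer(d,d))@(X-o)) for o,d in rays]
def proj(n,X,pose=None):
    ci=arm.camera_info(n)
    if n=='wrist':
        M=ci['mount'];R=Ro.from_quat(pose[1]).as_matrix()
        c=M[:3,:3].T@(R.T@(np.array(X)-pose[0])-M[:3,3])
    else: c=ci['R']@np.array(X)+ci['t']
    p=c[:2]/c[2]; p=p*(1+ci['k1']*(p@p))
    return p*[ci['fx'],ci['fy']]+[ci['cx'],ci['cy']]
def pose():
    s=arm.get_state(); return s['tool_pos'],s['eef_rot']
def grasp():
    p,q=pose(); return p+Ro.from_quat(q).as_matrix()[:,1]*0.155
def totool(v):
    return Ro.from_quat(pose()[1]).as_matrix().T@np.array(v)*1000
def snap(n,f):
    im=cv2.cvtColor(arm.snapshot(n),cv2.COLOR_RGB2BGR); cv2.imwrite(f'pics/{f}.png',im); return im
def crop(src,dst,x0,y0,x1,y1,k):
    im=cv2.imread(f'pics/{src}.png')[y0:y1,x0:x1]
    cv2.imwrite(f'pics/{dst}.png',cv2.resize(im,None,fx=k,fy=k,interpolation=cv2.INTER_NEAREST))
E
python3 - <<'E'
from h import *
print(Ro.from_quat(pose()[1]).as_matrix().round(3))
crop('scene0','sA',180,170,340,310,5)
crop('scene0','sB',340,150,540,280,4)
crop('side0','dA',310,200,450,310,5)
crop('side0','dB',120,270,330,480,2.8)
E
```

```text
[[-0.    -0.001 -1.   ]
 [ 1.    -0.    -0.   ]
 [-0.    -1.     0.001]]
```

View pics/sA.png

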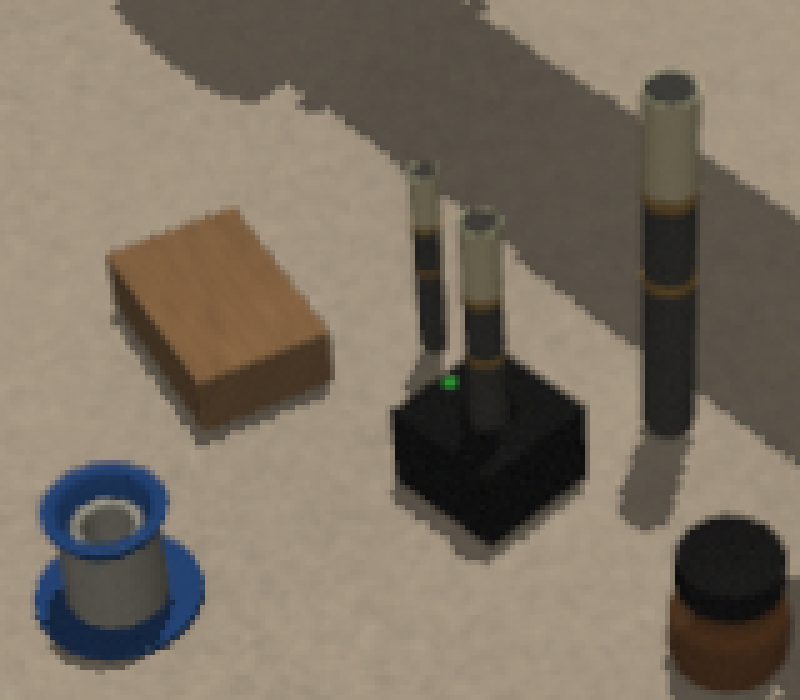

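View pics/sB.png

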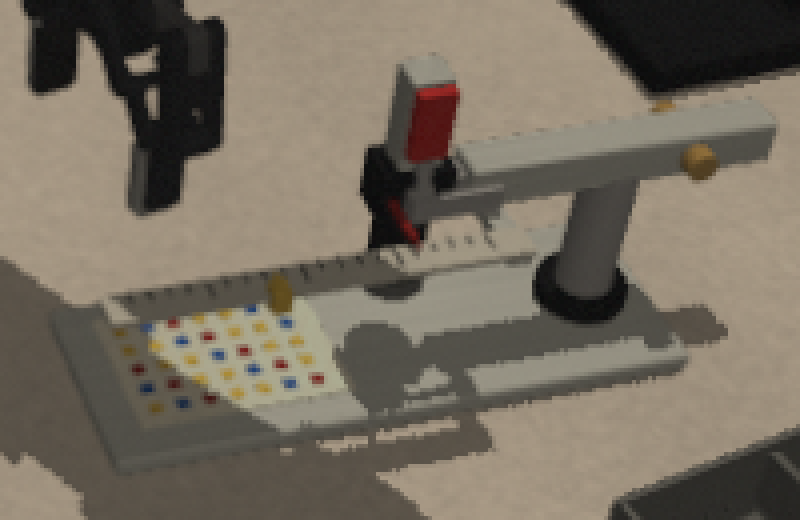

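View pics/dA.png

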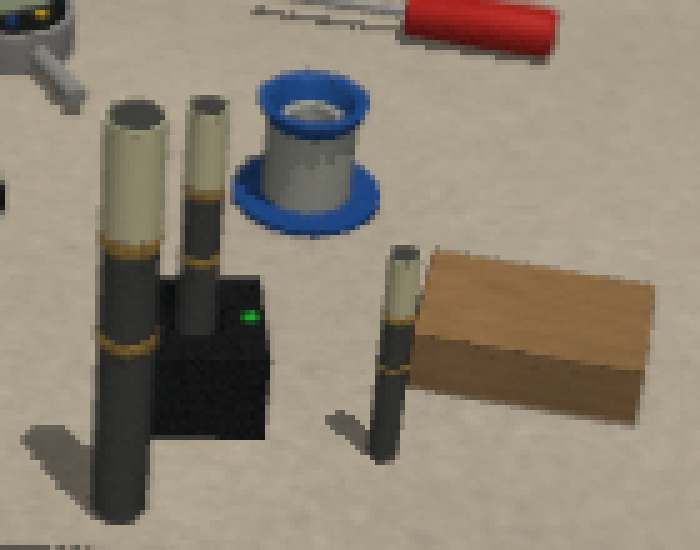

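View pics/dB.png

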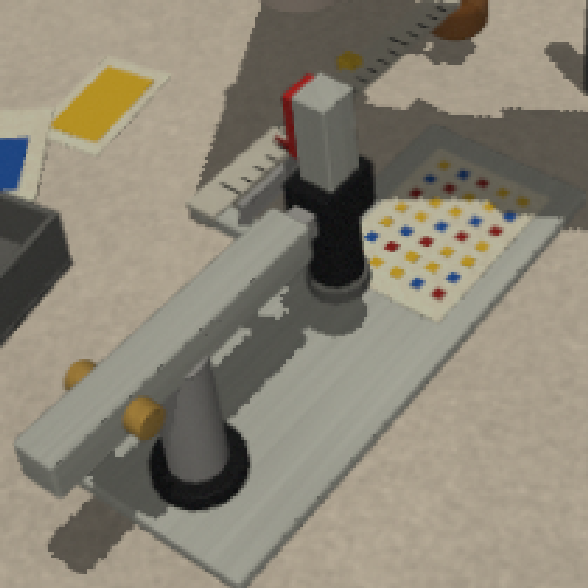

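```bash
python3 - <<'E'
from h import *
P=pose()
f=lambda a:np.round(a,4)
S=lambda x,y:(180+x/5,170+y/5); SB=lambda x,y:(340+x/4,150+y/4)
D=lambda x,y:(310+x/5,200+y/5); DB=lambda x,y:(120+x/2.8,270+y/2.8)
w=[('scene',S(481,219)),('side',D(208,105))]
for n,uv in w: print('wandtop',n,f(plane(n,uv,.14)))
print('wrist',f(plane('wrist',(503,43),.14,P)))
X=tri([ray(n,uv) for n,uv in w]);print(f(X[0]),f(X[1]))
for n,uv in [('scene',S(104,510)),('side',D(313,104))]: print('cup',n,f(plane(n,uv,.052)))
for n,uv in [('scene',SB(427,68)),('side',DB(325,92))]: print('post',n,f(plane(n,uv,.187)))
for uv in [SB(50,318),SB(118,460),SB(685,358)]: print('stage',f(plane('scene',uv,.012)))
for uv in [DB(243,575),DB(575,215)]: print('stage side',f(plane('side',uv,.012)))
print('marker',f(plane('scene',SB(282,277),.117)), f(plane('side',DB(349,61),.117)), f(plane('wrist',(330,338),.117,P)))
for uv in [SB(490,475/1),]: pass
for n,uv in [('scene',(326,283)),('scene',(265,205))]: print('jar/small', f(plane(n,uv,.055)),f(plane(n,uv,.1)))
print('big top',f(plane('scene',S(670,88),.19)),f(plane('side',D(137,113),.19)), f(tri([ray('scene',S(670,88)),ray('side',D(137,113))])[0]))
print('small top',f(tri([ray('scene',S(424,167)),ray('side',D(405,252))])[0]))
E
```

```text
wandtop scene [ 0.4918 -0.1261  0.14  ]
wandtop side [ 0.4897 -0.1251  0.14  ]
wrist [ 0.4919 -0.1268  0.14  ]
[ 0.4903 -0.1259  0.1391] [0.0004 0.0004]
cup scene [ 0.4936 -0.2875  0.052 ]
cup side [ 0.4878 -0.2811  0.052 ]
post scene [0.5513 0.2136 0.187 ]
post side [0.547  0.2158 0.187 ]
stage [0.47   0.0555 0.012 ]
stage [0.5792 0.0376 0.012 ]
stage [0.6413 0.3546 0.012 ]
stage side [0.5206 0.378  0.012 ]
stage side [0.46   0.0827 0.012 ]
marker [0.5902 0.1146 0.117 ] [0.5912 0.1157 0.117 ] [0.5954 0.1029 0.117 ]
jar/small [ 0.6218 -0.0821  0.055 ] [ 0.6585 -0.1007  0.1   ]
jar/small [ 0.3634 -0.1029  0.055 ] [ 0.4139 -0.1204  0.1   ]
big top [ 0.5062 -0.054   0.19  ] [ 0.4872 -0.0329  0.19  ] [ 0.493  -0.0484  0.1792]
small top [ 0.4071 -0.1185  0.0987]
```

>>> carry_out:
  steps:
    - [-32, 0, 27, 0]
    - [-64, 0, 54, 0]
    - [-95, 0, 82, 0]
    - [-126, 0, 109, 0]
    - [-126, 0, 109, 0]
  jaw: -0.3

```text
t: 0.65
tool_pos: [0.4886, -0.1285, 0.4052]
eef_rot: [0.501, 0.499, -0.499, -0.501]
force: [1.1, -0.1, 0.8]
gripper_width: 0.0554
```

```bash
python3 - <<'E'
from h import *
P=pose();print(P,grasp(),arm.get_state()['gripper_width'])
snap('wrist','w1');snap('scene','s1')
print(proj('wrist',[.491,-.126,.14],P),grasp())
crop('scene0','c',0,0,5,5,1)
E
```

```text
(array([ 0.4885896 , -0.12845825,  0.40524611]), array([ 0.5010066 ,  0.49925822, -0.49922745, -0.50050532])) [ 0.48867196 -0.1285313   0.25024615] 0.055405628722255025
[322.34740153 242.02675246] [ 0.49043895 -0.12639737  0.24930813]
```

View pics/w1.png

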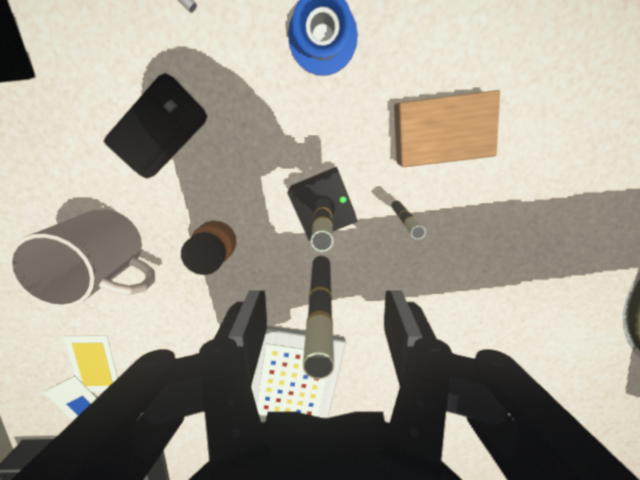

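View pics/s1.png

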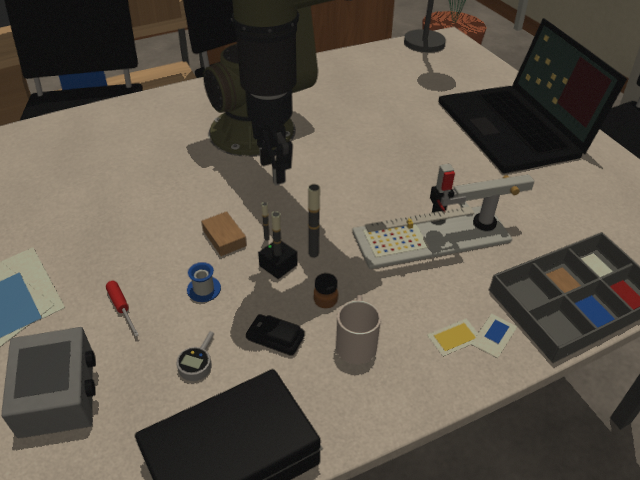

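>>> carry_out:
  steps:
    - [0, 40, 0, 0]
    - [0, 80, 0, 0]
    - [0, 115, 0, 0]
    - [0, 140, 0, 0]
    - [0, 145, 0, 0]

```text
t: 1.25
tool_pos: [0.49, -0.1255, 0.2551]
eef_rot: [-0.498, -0.498, 0.502, 0.502]
force: [-0.2, 0.7, 0.9]
gripper_width: 0.0557
```

```bash
python3 - <<'E'
from h import *
P=pose();print(arm.get_state()['force'])
snap('wrist','w2')
print(grasp())
E
```

```text
[-0.1514117   0.71477178  0.9101051 ]
[ 0.48954688 -0.12568832  0.10169017]
```

View pics/w2.png

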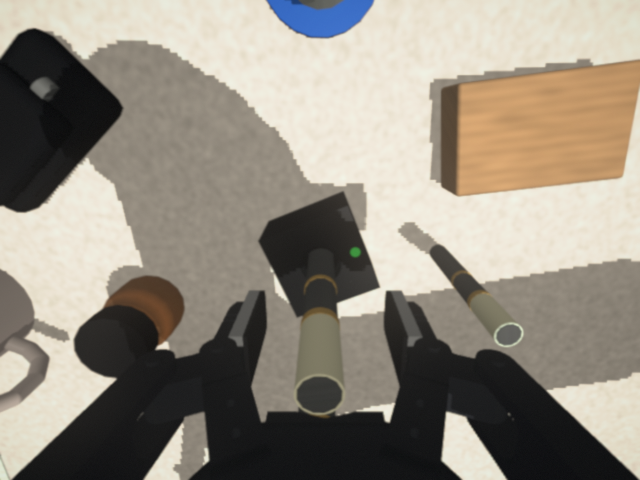

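>>> carry_out:
  steps:
    - [0, 0, 0, 0]
    - [0, 0, 0, 0]
    - [0, 0, 0, 0]
    - [0, 0, 0, 0]
    - [0, 0, 0, 0]
  jaw: 1
  squeeze: 30

```text
t: 1.8
tool_pos: [0.4908, -0.1258, 0.2582]
eef_rot: [-0.499, -0.499, 0.501, 0.501]
force: [0.3, 0.7, 4.6]
gripper_width: 0.0156
```

```bash
python3 - <<'E'
from h import *
s=arm.get_state();print(s['force'],s['gripper_width'],s['t'])
snap('wrist','w3')
print(grasp())
E
```

```text
[0.32842977 0.69468949 4.62026533] 0.015631760170056987 1.8
[ 0.4904235  -0.12575596  0.1031285 ]
```

View pics/w3.png

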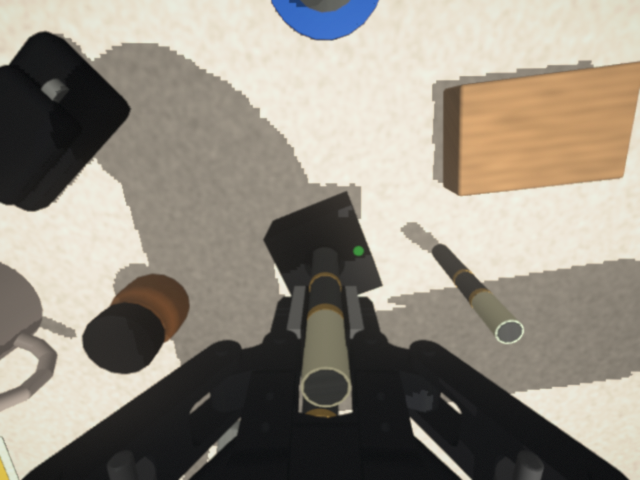

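>>> carry_out:
  steps:
    - [0, -15, 0, 0]
    - [0, -35, 0, 0]
    - [0, -55, 0, 0]
    - [0, -75, 0, 0]
    - [0, -75, 0, 0]

```text
t: 2.35
tool_pos: [0.4912, -0.126, 0.337]
eef_rot: [0.501, 0.5, -0.5, -0.499]
force: [0.1, -0.7, -0.7]
gripper_width: 0.0151
```

>>> carry_out:
  steps:
    - [-25, 0, 0, 0]
    - [-45, 0, 0, 0]
    - [-65, 0, 0, 0]
    - [-85, 0, 0, 0]
    - [-85, 0, 0, 0]

```text
t: 2.85
tool_pos: [0.4907, -0.2126, 0.3363]
eef_rot: [0.501, 0.499, -0.499, -0.501]
force: [-0.4, 0.8, -0.4]
gripper_width: 0.015
```

```bash
python3 - <<'E'
from h import *
s=arm.get_state();print(s['force'],s['gripper_width'],s['t'])
P=pose();im=snap('wrist','w4');a=snap('scene','s4');b=snap('side','d4')
print(P,grasp())
for n,i in (('wrist',im),('scene',a),('side',b)):
    h=cv2.cvtColor(i,cv2.COLOR_BGR2HSV)
    m=cv2.inRange(h,(105,130,50),(125,255,255))
    k,l,st,c=cv2.connectedComponentsWithStats(m)
    print(n,[ (st[j].tolist(),c[j].round(1).tolist()) for j in range(1,k) if st[j][4]>150])
E
```

```text
[-0.43008358  0.8026623  -0.40853381] 0.015032720607084115 2.85
(array([ 0.49072869, -0.2125659 ,  0.33627767]), array([ 0.50083338,  0.49918006, -0.49942611, -0.50055844])) [ 0.4912409  -0.21078935  0.18166271]
wrist [([288, 89, 76, 80, 3391], [325.0, 127.6])]
scene [([59, 71, 48, 19, 626], [82.6, 79.9]), ([188, 263, 25, 19, 243], [200.2, 270.9]), ([187, 278, 33, 24, 290], [204.2, 292.4]), ([575, 295, 39, 32, 588], [594.1, 311.0]), ([485, 320, 24, 23, 294], [496.4, 331.2])]
side [([357, 232, 29, 15, 180], [370.9, 240.7]), ([111, 320, 19, 18, 247], [120.1, 327.8]), ([0, 375, 39, 35, 723], [16.6, 391.5])]
```

View pics/w4.png

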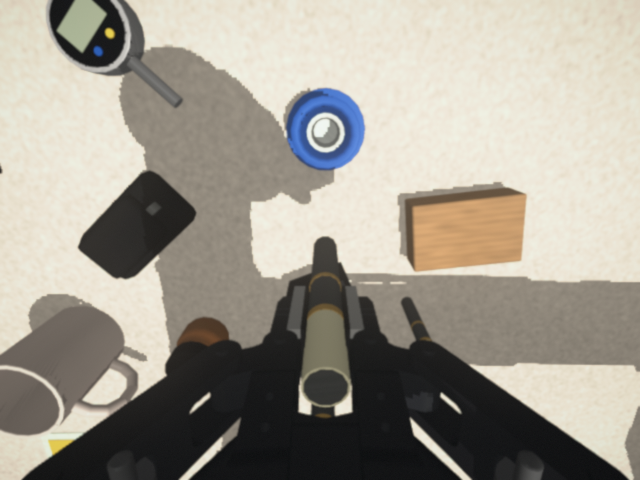

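View pics/s4.png

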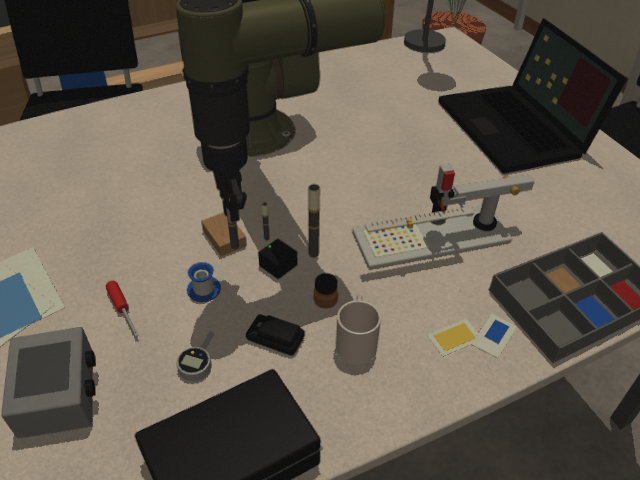

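View pics/d4.png

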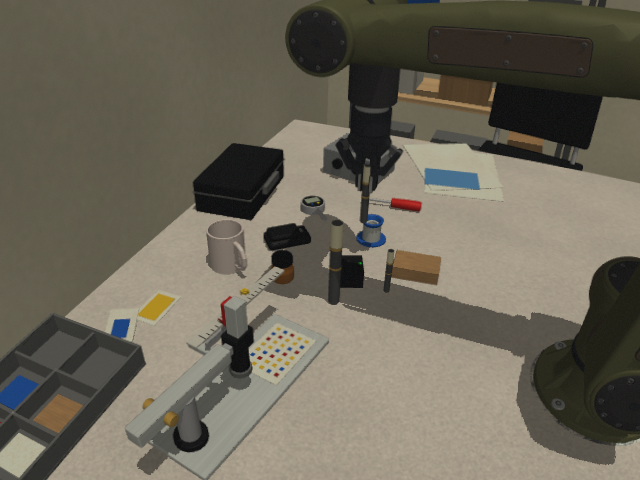

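```bash
python3 - <<'E'
from h import *
P=(np.array([ 0.49072869, -0.2125659 ,  0.33627767]), np.array([ 0.50083338,  0.49918006, -0.49942611, -0.50055844]))
crop('w4','w4c',270,70,380,180,6)
for uv,z in [((325.5,131.5),.042),((325.5,129),.052)]: print(plane('wrist',uv,z,P))
i=cv2.imread('pics/w4.png');m=cv2.inRange(cv2.cvtColor(i,cv2.COLOR_BGR2HSV),(105,130,50),(125,255,255))
c=max(cv2.findContours(m,cv2.RETR_EXTERNAL,cv2.CHAIN_APPROX_NONE)[0],key=cv2.contourArea);print(cv2.fitEllipse(c))
print(plane('wrist',(325,127.5),.004,P), plane('scene',(200.6,271.8),.052))
print('wandtop',plane('wrist',(326,388),grasp()[2]+.037,P),arm.get_state()['tool_pos'],grasp())
E
```

```text
[ 0.49046564 -0.2875372   0.042     ]
[ 0.49046914 -0.28963133  0.052     ]
((325.16522216796875, 128.85838317871094), (74.95658111572266, 78.95284271240234), 3.4470341205596924)
[ 0.49085716 -0.28934659  0.004     ] [ 0.49294458 -0.28765015  0.052     ]
wandtop [ 0.4906112  -0.21501631  0.21866271] [ 0.49104591 -0.21075753  0.33666259] [ 0.4912409  -0.21078935  0.18166271]
```

View pics/w4c.png

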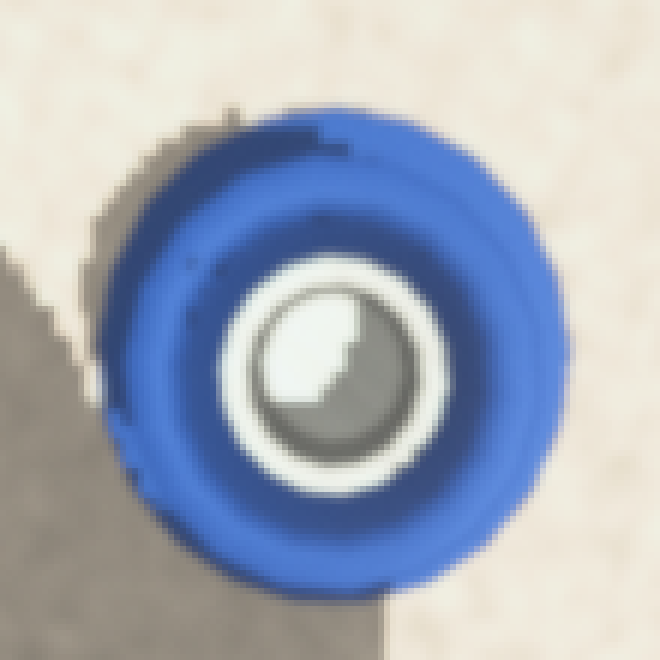

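>>> carry_out:
  steps:
    - [-25, 0, 0, 0]
    - [-50, 0, 0, 0]
    - [-76, 0, 0, 0]
    - [-76, 0, 0, 0]
    - [-76, 0, 0, 0]

```text
t: 3.5
tool_pos: [0.491, -0.2864, 0.3364]
eef_rot: [0.5, 0.5, -0.5, -0.5]
force: [0.9, 0.5, -0.9]
gripper_width: 0.0151
```

```bash
python3 - <<'E'
from h import *
for _ in range(1):
    P=pose();print(P,grasp())
    im=snap('wrist','w5');a=snap('scene','s5');b=snap('side','d5')
    print(pose()[0],grasp())
crop('s5','s5c',160,160,280,310,4);crop('d5','d5c',330,130,430,260,4.6);crop('w5','w5c',220,150,440,420,2.2)
E
```

```text
(array([ 0.4910314 , -0.28643606,  0.33636878]), array([ 0.50033447,  0.499996  , -0.49955576, -0.50011345])) [ 0.49113391 -0.28640212  0.18136882]
[ 0.49113833 -0.28587554  0.33679433] [ 0.49136808 -0.28588882  0.1817945 ]
```

View pics/w5c.png

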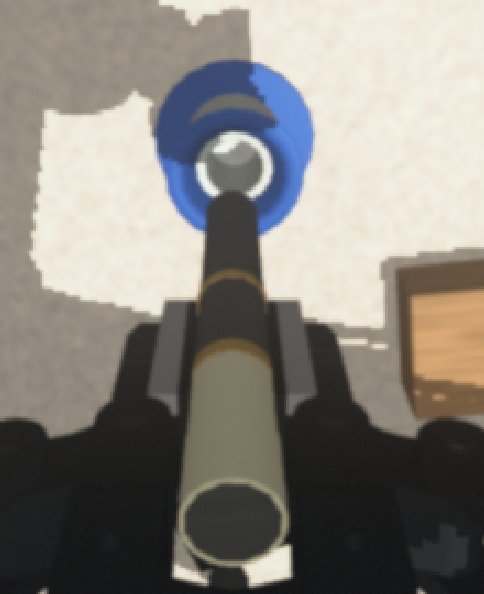

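View pics/s5c.png

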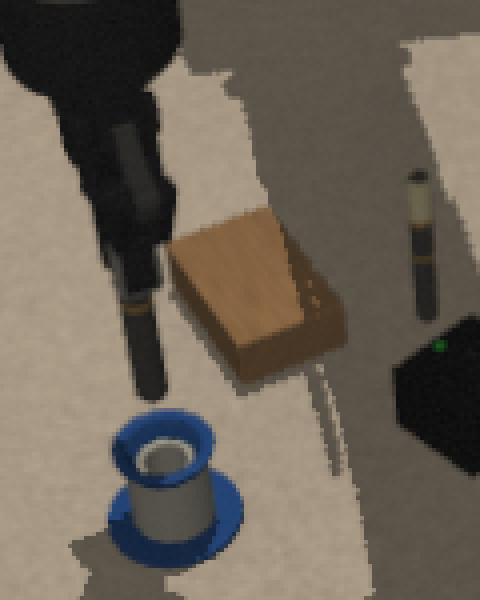

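View pics/d5c.png

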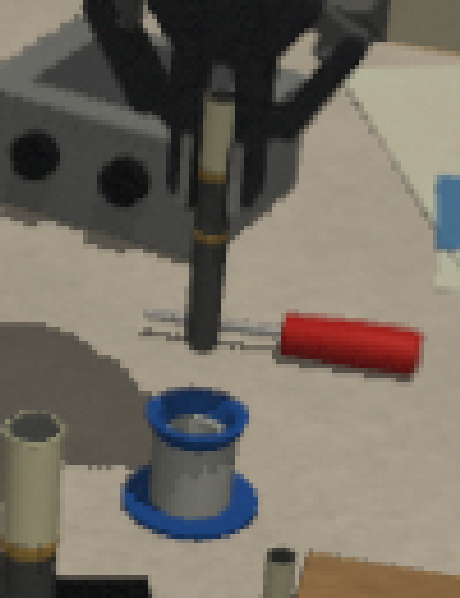

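```bash
python3 - <<'E'
from h import *
print('foot',tri([ray('scene',(198,258)),ray('side',(374.1,204.3))]))
print('mouth',tri([ray('scene',(200.9,271.8)),ray('side',(373,220.4))]),plane('scene',(200.9,271.8),.052),plane('side',(373,220.4),.052))
for p in ([.491,-.286,.0865],[.491,-.286,.14]): print(proj('scene',p),proj('side',p))
print(proj('scene',[.491,-.287,.052]),proj('side',[.491,-.287,.052]))
P=pose()
c=lambda x,y:(220+x/2.2,150+y/2.2)
print('ring',plane('wrist',c(234,165),.047,P),'foot',plane('wrist',c(233,208),.086,P),'top',plane('wrist',c(235,522),.216,P))
E
```

```text
foot (array([ 0.49048131, -0.28817192,  0.0888825 ]), [np.float64(0.0012807997784919389), np.float64(0.0012807997784919985)])
mouth (array([ 0.48912462, -0.28693872,  0.04883967]), [np.float64(0.0008500569890213008), np.float64(0.0008500569890213457)]) [ 0.49318543 -0.28712021  0.052     ] [ 0.48750391 -0.28309789  0.052     ]
[198.83887055 258.26826904] [373.03398457 206.00031012]
[195.14662471 237.63724974] [374.90019113 184.31438159]
[200.6217966  271.03135245] [371.9932675 219.2208524]
ring [ 0.49077224 -0.28879601  0.047     ] foot [ 0.4911562  -0.28683144  0.086     ] top [ 0.49091917 -0.28555068  0.216     ]
```

>>> carry_out:
  steps:
    - [0, 20, 0, 0]
    - [0, 35, 0, 0]
    - [0, 47, 0, 0]
    - [0, 57, 0, 0]
    - [0, 66, 0, 0]

```text
t: 4.15
tool_pos: [0.4912, -0.2858, 0.27]
eef_rot: [0.5, 0.5, -0.5, -0.5]
force: [-0.5, -0.7, -0.1]
gripper_width: 0.015
```

```bash
python3 - <<'E'
from h import *
print(pose(),grasp(),arm.get_state()['force'])
E
```

```text
(array([ 0.49124128, -0.28575439,  0.26999901]), array([ 0.50012454,  0.50042169, -0.49993967, -0.49951366])) [ 0.49141069 -0.2857743   0.1149991 ] [-0.46573911 -0.66689636 -0.0671258 ]
```

>>> carry_out:
  steps:
    - [0, 5, 0, 0]
    - [0, 9, 0, 0]
    - [0, 12, 0, 0]
    - [0, 14, 0, 0]
    - [0, 15, 0, 0]

```text
t: 4.65
tool_pos: [0.4913, -0.2858, 0.2551]
eef_rot: [0.5, 0.5, -0.5, -0.499]
force: [-0.9, 0.6, -1.3]
gripper_width: 0.0155
```

>>> carry_out:
  steps:
    - [0, 1, 0, 0]
    - [0, 1, 0, 0]
    - [0, 1, 0, 0]
    - [0, 1, 0, 0]
    - [0, 1, 0, 0]
  jaw: -0.3

```text
t: 5.15
tool_pos: [0.4913, -0.2858, 0.2542]
eef_rot: [0.5, 0.5, -0.5, -0.499]
force: [-0.4, -1.4, -0.1]
gripper_width: 0.0555
```

>>> carry_out:
  steps:
    - [0, -20, 0, 0]
    - [0, -50, 0, 0]
    - [0, -90, 0, 0]
    - [0, -130, 0, 0]
    - [0, -160, 0, 0]

```text
t: 5.65
tool_pos: [0.4908, -0.2859, 0.4174]
eef_rot: [0.501, 0.501, -0.5, -0.498]
force: [0.2, 0.6, 0.3]
gripper_width: 0.0559
```

```bash
python3 - <<'E'
from h import *
print(pose(),grasp(),arm.get_state()['force'])
P=pose();snap('wrist','w6');a=snap('scene','s6');b=snap('side','d6')
crop('s6','s6c',160,160,280,310,4);crop('d6','d6c',330,130,430,260,4.6)
im=np.hstack([cv2.resize(cv2.imread('pics/s6c.png'),(400,500)),cv2.resize(cv2.imread('pics/d6c.png'),(390,500))]);cv2.imwrite('pics/j6.png',im)
E
```

```text
(array([ 0.49082223, -0.28585811,  0.41742604]), array([ 0.50128694,  0.5007912 , -0.49953583, -0.49838091])) [ 0.49146733 -0.28611375  0.2624276 ] [0.20458156 0.63313321 0.34040488]
```

View pics/j6.png

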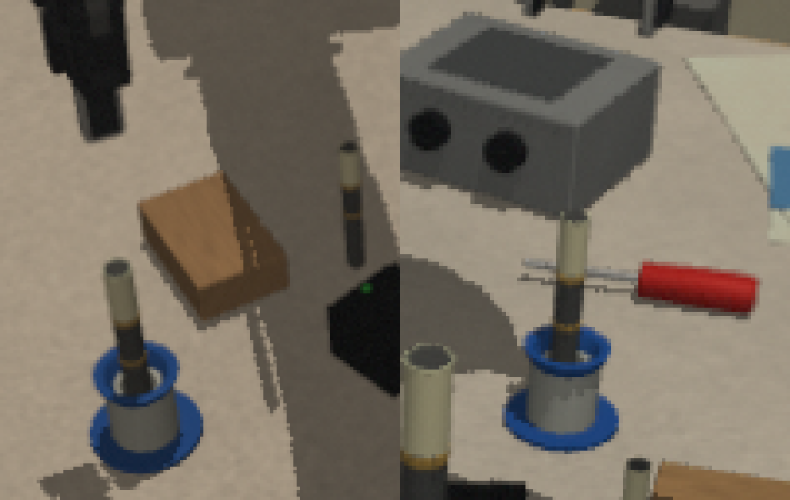

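View pics/w6.png

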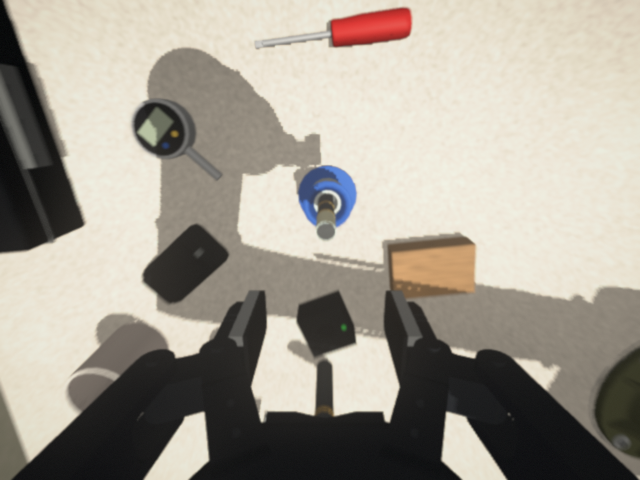

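```bash
python3 - <<'E'
from h import *
print(tri([ray('scene',(195.4,239.8)),ray('side',(374.4,186.2))]))
print(proj('scene',[.4905,-.2868,.136]),proj('side',[.4905,-.2868,.136]))
E
```

```text
(array([ 0.49173896, -0.2863064 ,  0.13521182]), [np.float64(0.0001058798586964365), np.float64(0.00010587985869650645)])
[194.93262066 239.18173901] [375.08816508 185.85552414]
```

>>> carry_out:
  steps:
    - [40, -10, -5, 0]
    - [82, -20, -10, 0]
    - [124, -30, -15, 0]
    - [166, -35, -20, 0]
    - [208, -35, -25, 0]

```text
t: 6.3
tool_pos: [0.5156, -0.0762, 0.4516]
eef_rot: [0.502, 0.501, -0.499, -0.498]
force: [0.7, -0.3, 0.9]
gripper_width: 0.0556
```

>>> carry_out:
  steps:
    - [42, 0, -5, 3]
    - [84, 0, -10, 6]
    - [126, 0, -15, 9]
    - [166, 0, -20, 11]
    - [196, 0, -25, 11]

```text
t: 6.8
tool_pos: [0.5404, 0.1223, 0.4498]
eef_rot: [0.547, 0.451, -0.449, -0.544]
force: [1.4, -0.8, 0.3]
gripper_width: 0.0559
```

```bash
python3 - <<'E'
from h import *
arm.snapshot('scene');arm.snapshot('scene')
P=pose();print(P,grasp());snap('wrist','w7');P=pose();np.savez('p7',p=P[0],q=P[1]);snap('wrist','w7')
print(pose()[0],Ro.from_quat(pose()[1]).as_matrix().round(4))
E
```

```text
(array([0.54075919, 0.1232604 , 0.44877492]), array([ 0.54592071,  0.45112649, -0.45078812, -0.54336501])) [0.5411736  0.1228762  0.29377595]
[0.54057246 0.12055393 0.44994967] [[ 0.1889  0.0041 -0.982 ]
 [ 0.982  -0.0028  0.1889]
 [-0.002  -1.     -0.0046]]
```

View pics/w7.png

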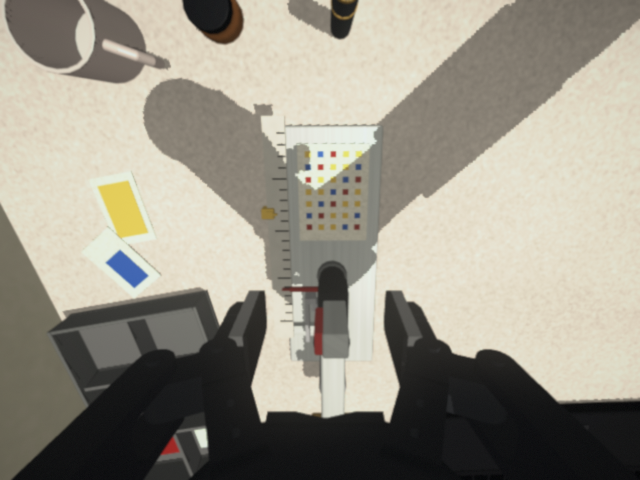

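```bash
python3 - <<'E'
from h import *
crop('w7','w7c',230,100,430,300,4)
crop('w7','w7d',230,250,430,400,4)
E
```

```text
(no output)
```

View pics/w7c.png

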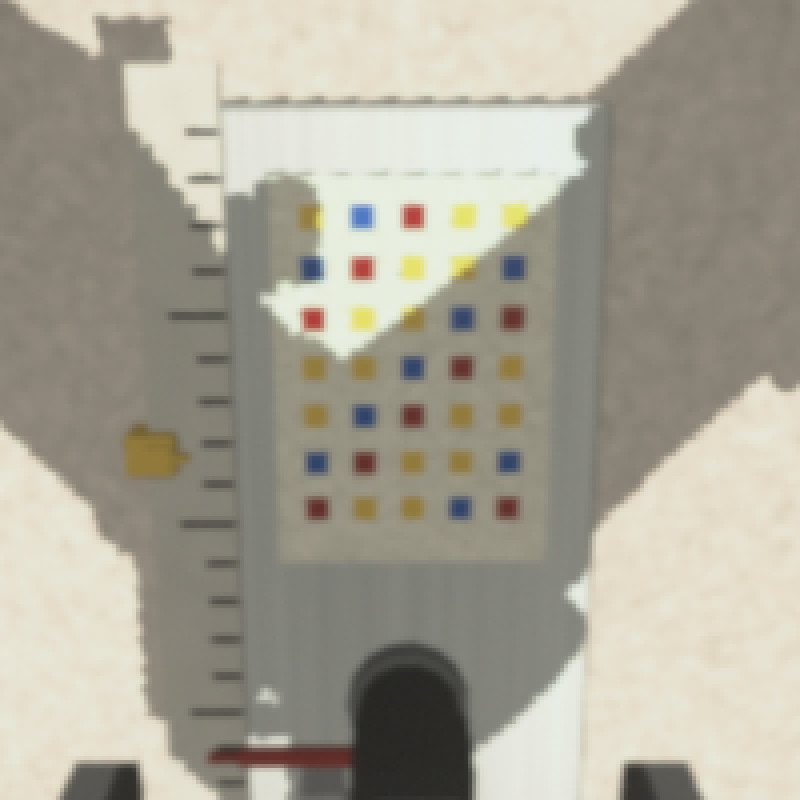

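View pics/w7d.png

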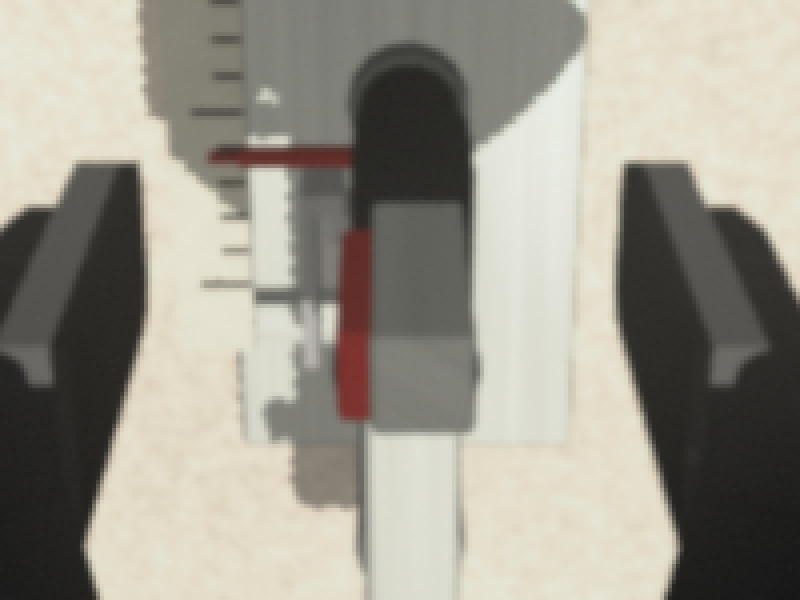

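```bash
python3 - <<'E'
from h import *
d=np.load('p7.npz');P=(d['p'],d['q'])
C=lambda x,y:(230+x/4,100+y/4); D=lambda x,y:(230+x/4,250+y/4)
pl=lambda uv,z:plane('wrist',uv,z,P)
f=lambda a:np.round(a,4)
E=[pl(C(608,105),.012),pl(C(598,400),.012),pl(C(586,640),.012),pl(D(567,438),.012)]
print('right edge',f(E)); 
for a,b in ((0,3),(0,1),(1,2),(0,2)):
    v=E[b]-E[a];print(np.degrees(np.arctan2(v[0],v[1])),np.linalg.norm(v))
a,b=pl(C(222,105),.012),pl(C(608,105),.012);v=a-b;print('front',f(a),f(b),np.degrees(np.arctan2(-v[1],v[0])),np.linalg.norm(v))
pt=pl(C(209,757),.117);mk=pl(C(188,456),.117)
print('pointer',f(pt),'marker',f(mk))
top=[pl(D(x,y),.187) for x,y in ((372,335),(468,335),(474,430),(371,430))];print(f(top),f(np.mean(top,0)))
print('button outer',f(pl(D(338,418),.184)))
# ruler edge ticks
R=[pl(C(218,62),.112),pl(C(243,700),.112),pl(D(256,345),.112)]
for b in (1,2):
    v=R[b]-R[0];print('ruler',np.degrees(np.arctan2(v[0],v[1])),np.linalg.norm(v))
t=[pl(C(217,131),.112),pl(C(226,316),.112),pl(C(237,523),.112),pl(C(243,712),.112),pl(D(251,284),.112)]
print('ticks',[round(float(np.linalg.norm(t[i+1]-t[i])),4) for i in range(4)])
v=t[4]-t[0];print(np.degrees(np.arctan2(v[0],v[1])))
E
```

```text
right edge [[0.4642 0.0591 0.012 ]
 [0.4787 0.1443 0.012 ]
 [0.4935 0.2233 0.012 ]
 [0.5223 0.3783 0.012 ]]
10.313929350093185 0.3245011495690539
9.624059698645846 0.08647033324983502
10.593179026852242 0.08039248456094085
10.090969232654881 0.16685685845022669
front [0.5731 0.0382 0.012 ] [0.4642 0.0591 0.012 ] 10.827219605421847 0.11082349423560045
pointer [0.599  0.1896 0.117 ] marker [0.5859 0.1123 0.117 ]
[[0.5586 0.1998 0.187 ]
 [0.5395 0.2034 0.187 ]
 [0.5422 0.2264 0.187 ]
 [0.5632 0.2225 0.187 ]] [0.5509 0.213  0.187 ]
button outer [0.5699 0.2206 0.184 ]
ruler 10.692045456397318 0.1511352771160787
ruler 10.435541407295716 0.22367461758487067
ticks [0.0403, 0.0498, 0.0502, 0.0502]
10.364360569814776
```

```bash
python3 - <<'E'
from h import *
d=np.load('p7.npz');print(d['p'],d['q'],d['p']+.155*Ro.from_quat(d['q']).as_matrix()[:,1]); print(grasp(), totool(np.array([.552,.2135,.2])-grasp()))
E
```

```text
[0.54064581 0.12168421 0.44929355] [ 0.54637926  0.45088048 -0.45045683 -0.54338306] [0.54113597 0.1212373  0.29429497]
[0.54121367 0.1201184  0.2949516 ] [93.92566506 94.73265201  7.48124709]
```

>>> carry_out:
  steps:
    - [30, 0, 2, 0]
    - [60, 0, 5, 0]
    - [85, 30, 7, 0]
    - [93, 60, 7, 0]
    - [93, 75, 7, 0]

```text
t: 7.5
tool_pos: [0.5513, 0.2129, 0.3708]
eef_rot: [0.546, 0.449, -0.452, -0.544]
force: [-0.8, 0.2, -0.1]
gripper_width: 0.0552
```

```bash
python3 - <<'E'
from h import *
print(grasp());snap('side','d8');print(grasp());snap('scene','s8');P=pose();print(grasp());snap('wrist','w8');print(grasp())
np.savez('p8',p=P[0],q=P[1])
crop('d8','d8c',160,200,330,400,3);crop('s8','s8c',360,80,520,260,3)
a=cv2.imread('pics/d8c.png');b=cv2.imread('pics/s8c.png');h=540
cv2.imwrite('pics/j8.png',np.hstack([cv2.resize(a,(400,470)),cv2.resize(b,(400,470))]))
E
```

```text
[0.55126864 0.21209907 0.21583959]
[0.5508983  0.21130063 0.2144675 ]
[0.55140804 0.21101387 0.21704419]
[0.55220434 0.21107703 0.21962238]
```

View pics/j8.png

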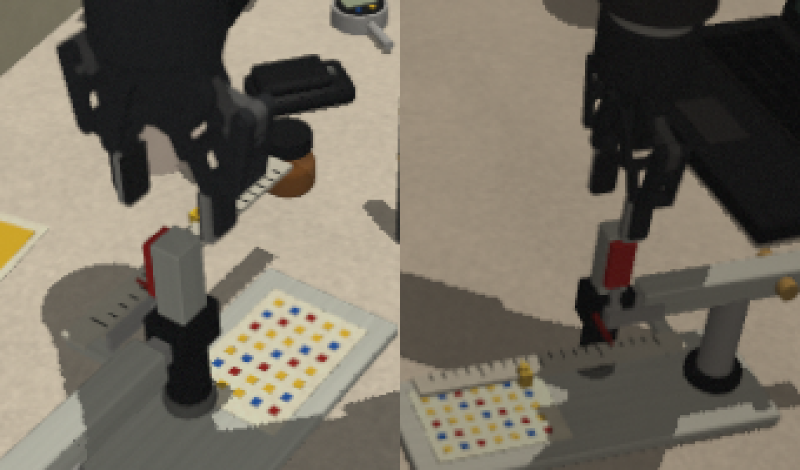

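View pics/w8.png

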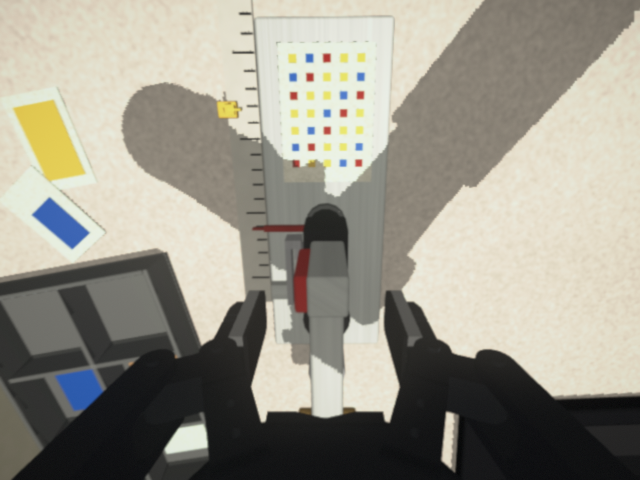

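```bash
python3 - <<'E'
from h import *
crop('w8','w8c',200,80,400,330,3)
E
```

```text
(no output)
```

View pics/w8c.png

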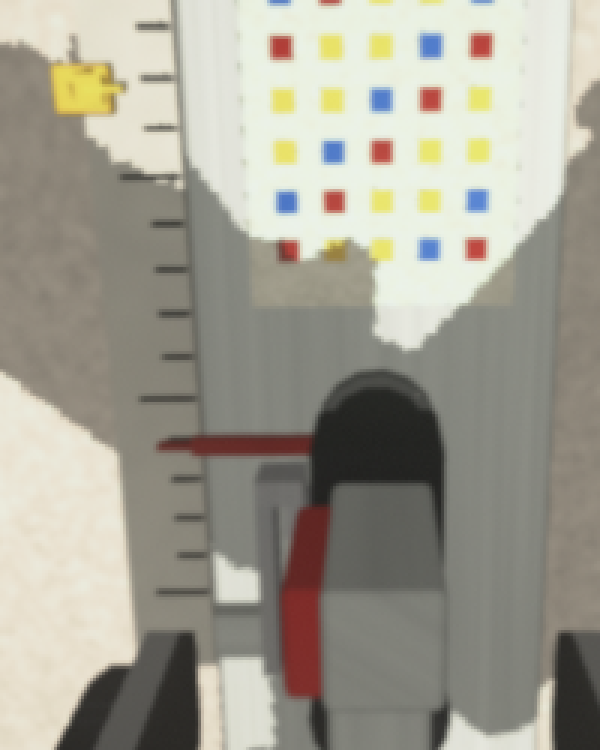

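```bash
python3 - <<'E'
from h import *
d=np.load('p8.npz');P=(d['p'],d['q'])
C=lambda x,y:(200+x/3,80+y/3)
pl=lambda uv,z:plane('wrist',C(*uv),z,P)
pt=pl((157,447),.117);mk=pl((126,88),.117);top=np.mean([pl(u,.187) for u in((322,590),(443,590),(447,708),(327,708))],0)
lo=pl((283,650),.187);hi=pl((445,650),.187)
print(pt,mk,top,lo,hi,np.linalg.norm(lo-hi))
u=np.array([np.sin(np.radians(10.6)),np.cos(np.radians(10.6)),0]);print('boom needed',(pt-mk)@u,'ptr-post',(top-pt)@u)
g=hi+(lo-hi)/np.linalg.norm(lo-hi)*.0115;g=g+u*((pt@u+.016)-g@u);print('grip',g)
g[2]=.169
print(grasp(),totool(g-grasp()), Ro.from_quat(pose()[1]).as_matrix()[:,1:])
E
```

```text
[0.59979126 0.19007355 0.117     ] [0.58574601 0.11279892 0.117     ] [0.55066142 0.21394756 0.187     ] [0.56790226 0.21059051 0.187     ] [0.54045285 0.21586625 0.187     ] 0.027951809088980522
boom needed 0.07853960815851285 ptr-post 0.014429107178649599
grip [0.55204396 0.21528699 0.187     ]
[0.55220434 0.21107703 0.21962238] [ 4.27651372 50.60348013  1.17234509] [[ 0.00351519 -0.98177006]
 [-0.00417699  0.19002507]
 [-0.9999851  -0.0042449 ]]
```

>>> carry_out:
  steps:
    - [3, 15, 1, 0]
    - [3, 30, 1, 0]
    - [3, 42, 1, 0]
    - [3, 49, 1, 0]
    - [3, 49, 1, 0]

```text
t: 8.15
tool_pos: [0.5512, 0.2145, 0.3241]
eef_rot: [0.547, 0.449, -0.451, -0.544]
force: [-0.1, 0.3, 0.1]
gripper_width: 0.0559
```

>>> carry_out:
  steps:
    - [0, 0, 0, 0]
    - [0, 0, 0, 0]
    - [0, 0, 0, 0]
    - [0, 0, 0, 0]
    - [0, 0, 0, 0]
  jaw: 1
  squeeze: 40

```text
t: 8.65
tool_pos: [0.5505, 0.2147, 0.3255]
eef_rot: [0.547, 0.449, -0.451, -0.544]
force: [-9.0, -0.5, 4.5]
gripper_width: 0.0215
```

```bash
python3 - <<'E'
from h import *
s=arm.get_state();print(grasp(),s['force'],s['gripper_width']);snap('side','d9');P=pose();print(grasp());snap('wrist','w9');print(grasp())
np.savez('p9',p=P[0],q=P[1]);crop('w9','w9c',200,40,400,290,3)
crop('d9','d9c',160,200,330,400,3)
E
```

```text
[0.55067794 0.21387883 0.17050024] [-9.01177631 -0.47554014  4.51155317] 0.021476777597238258
[0.55067179 0.21388042 0.17051056]
[0.5506746  0.21386494 0.17048404]
```

View pics/w9.png

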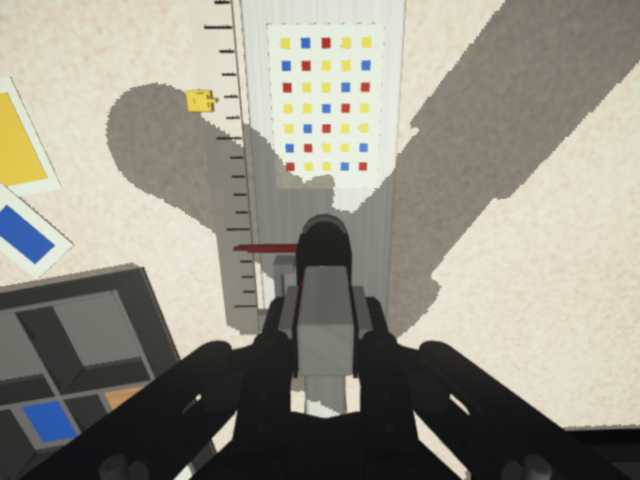

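View pics/d9c.png

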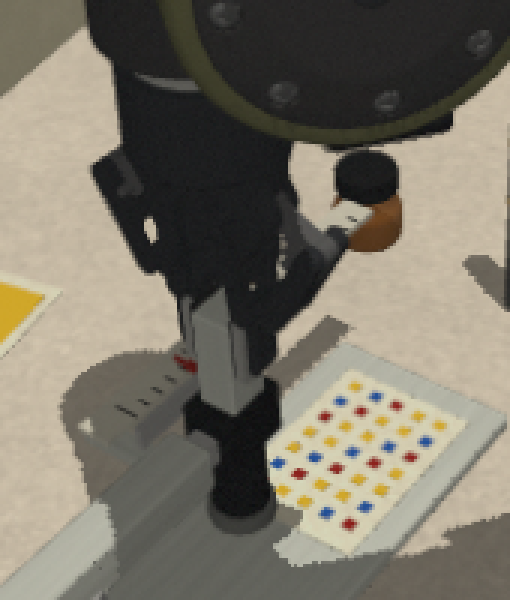

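>>> carry_out:
  steps:
    - [-6, 0, 1, 0]
    - [-14, 0, 1, 0]
    - [-24, 0, 1, 0]
    - [-34, 0, 1, 0]
    - [-40, 0, 1, 0]

```text
t: 9.25
tool_pos: [0.5427, 0.1754, 0.3256]
eef_rot: [0.547, 0.451, -0.45, -0.543]
force: [8.8, 2.2, -6.3]
gripper_width: 0.0216
```

```bash
python3 - <<'E'
from h import *
s=arm.get_state();print(grasp(),s['force'],s['gripper_width']);P=pose();snap('wrist','w10');print(grasp())
np.savez('p10',p=P[0],q=P[1]);crop('w10','w10c',180,80,340,280,3)
E
```

```text
[0.54330159 0.17484112 0.17057343] [ 8.82871675  2.21730217 -6.34472555] 0.021633974108274598
[0.54318836 0.17417285 0.17053685]
```

View pics/w10.png

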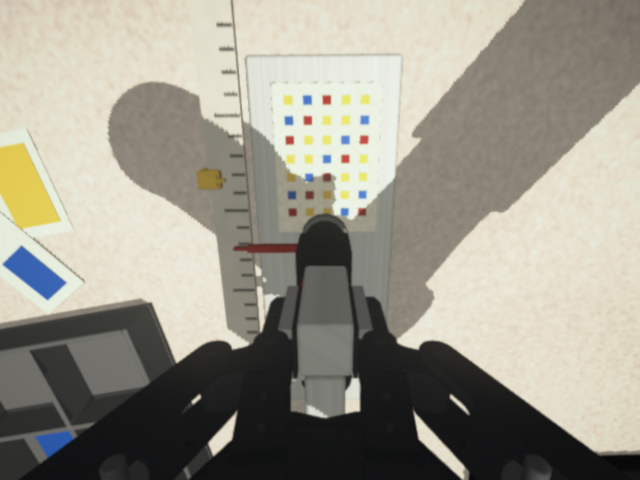

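>>> carry_out:
  steps:
    - [-8, 0, 0, 0]
    - [-16, 0, 0, 0]
    - [-24, 0, 0, 0]
    - [-30, 0, 0, 0]
    - [-30, 0, 0, 0]

```text
t: 9.8
tool_pos: [0.537, 0.1446, 0.3255]
eef_rot: [0.547, 0.45, -0.45, -0.543]
force: [4.2, 1.5, -4.7]
gripper_width: 0.0215
```

```bash
python3 - <<'E'
from h import *
arm.snapshot('side')
s=arm.get_state();print(grasp(),s['force'],s['gripper_width']);P=pose();snap('wrist','w11');print(grasp())
np.savez('p11',p=P[0],q=P[1]);crop('w11','w11c',180,180,340,300,5)
E
```

```text
[0.53768812 0.14420161 0.1705477 ] [ 4.76414739  1.71081353 -4.31778778] 0.021615804501457198
[0.53771871 0.14439911 0.17054588]
```

View pics/w11c.png

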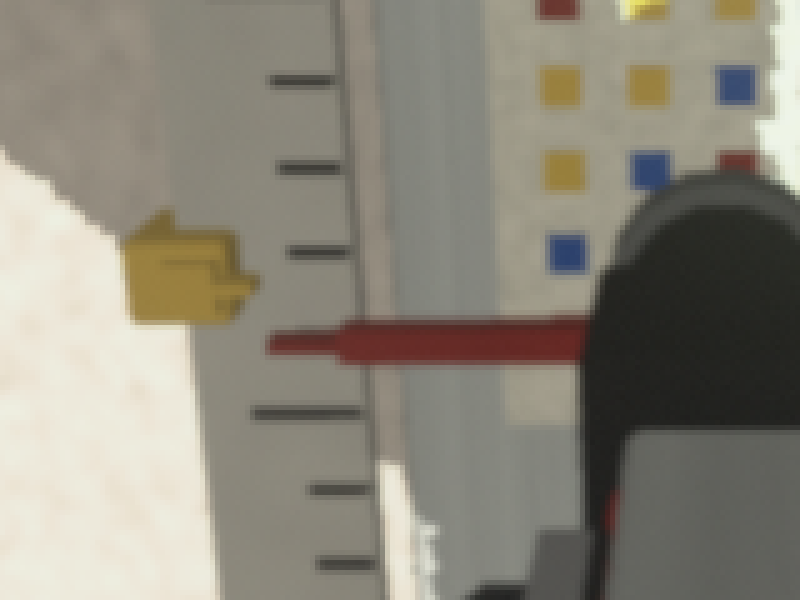

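```bash
python3 - <<'E'
from h import *
d=np.load('p11.npz');P=(d['p'],d['q'])
C=lambda x,y:(180+x/5,180+y/5)
pl=lambda uv,z:plane('wrist',C(*uv),z,P)
pt=pl((268,344),.117);mk=pl((258,283),.117)
u=np.array([np.sin(np.radians(10.6)),np.cos(np.radians(10.6)),0]);print(pt,mk,(pt-mk)@u)
# scene cross-check incl. marker position
E
```

```text
[0.58651045 0.12002547 0.117     ] [0.58558751 0.11272883 0.117     ] 0.007341901396303919
```

>>> carry_out:
  steps:
    - [-3, 0, 0, 0]
    - [-6, 0, 0, 0]
    - [-7.5, 0, 0, 0]
    - [-7.5, 0, 0, 0]
    - [-7.5, 0, 0, 0]

```text
t: 10.4
tool_pos: [0.5357, 0.1376, 0.3255]
eef_rot: [0.548, 0.45, -0.45, -0.543]
force: [4.2, 1.2, -3.7]
gripper_width: 0.0213
```

```bash
python3 - <<'E'
from h import *
snap('side','d12');snap('scene','s12')
s=arm.get_state();print(grasp(),s['force'],s['gripper_width'],s['t']);P=pose();snap('wrist','w12');print(grasp())
np.savez('p12',p=P[0],q=P[1]);crop('w12','w12c',180,180,340,300,5);crop('s12','s12c',380,170,500,260,6)
E
```

```text
[0.53635652 0.13698962 0.17054331] [ 4.68459834  2.1436561  -4.39581006] 0.021785884554166662 10.5
[0.53635397 0.13700797 0.17050856]
```

View pics/w12c.png

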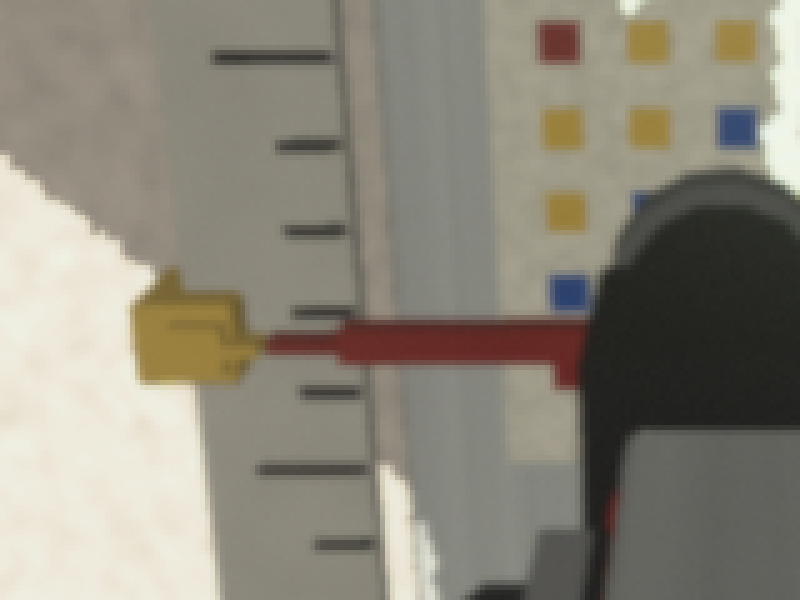

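View pics/s12c.png

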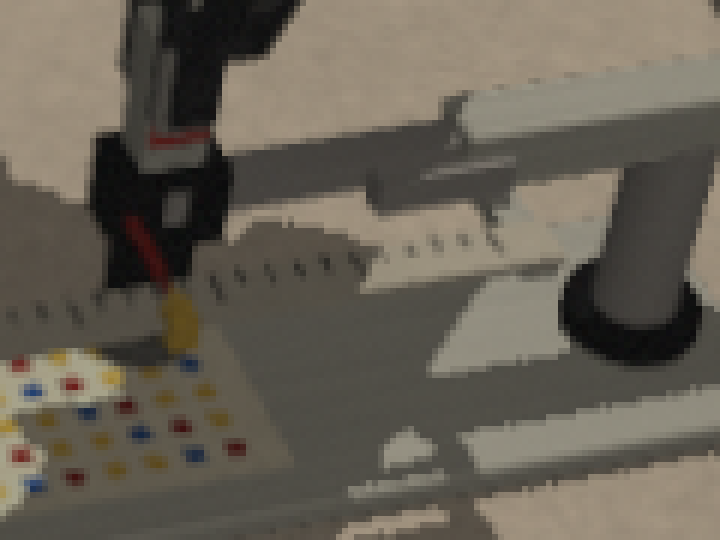

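View pics/d12.png

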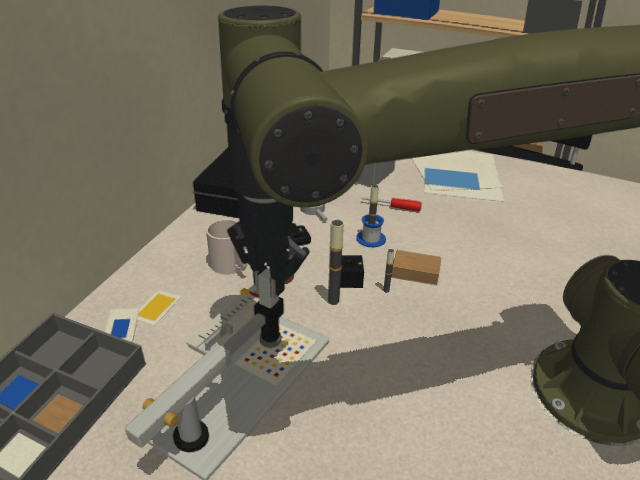

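Pointer tip (crop 265,344) and marker tip (262,343) line up within about 0.5 mm. The wand is still standing in the cup at (375,205) in the side view, and the arm is at rest. I'll hand in.

```bash
python3 - <<'E'
from h import *
print(arm.get_state()['joint_vel'].round(4)); print(arm.finish_job())
E
```

```text
[ 0.0004 -0.0004  0.0007  0.0001  0.0005  0.0012]
the job is handed in; nothing more can be done
None
```

I moved the light wand from the dock into the holder cup and let go of it. I then pinched the grip and lock button together, pulled the arm out about 78 mm, and handed the job in at about 10.6 s while still holding it. The hand-in reports no verdict, so these are my own last checks:

- **Wand:** with the gripper clear, its top measured 135 mm above the table, against 136 mm when fully seated. It was within about 2 mm of the cup's axis, and the last side picture still shows it upright.
- **Button:** there is no direct reading of the button. The fingers closed to 21.5 mm, slightly under the 23 mm given for the pressed button. That agrees with it being fully pressed, and the arm then pulled out freely.
- **Pointer:** in the final wrist picture the pointer and marker tips line up within about 0.5 mm along the ruler. The scene picture shows the same.
- **Marker:** it measured within about 0.5 mm of its first position just before the last 7.5 mm of pull, and showed no visible shift after it.
- **Hold:** the grip was set to 40 N with the arm at rest. A side load of about 5 N remained on the tool.
- **Other things:** in the last pictures the ones in view look unmoved; I did not measure each one.

The pose readings scattered by 1–3 mm while the arm was free. The side camera placed the cup about 5 mm away from the other views, so I went by the wrist and scene views.

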